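Open the board tester and register a board against its stops

TASK

Lift the tester's clear lid, the one with the orange grip bar, and swing it back steadily, not flung over and not let fall shut, until it rests open on its stop. Then set the circuit board flat on the tester's bed without dropping it, its white connector strip towards the side where the tester opens, and push it fully home against both red stop bars. Leave the lid open, the board let go in the corner, and the other things on the bench where they are.

Things in the scene. Friction and masses are not known exactly. Their poses are not given: they have to be found in the camera images.
- fixture: Board tester, fixed: grey open-topped tray 170 (x) x 210 (y) x 70 mm high, walls 8 mm, black bed 25 mm above the bench. Origin: centre of its underside; +x towards the hinge, -x the opening side. Two red stop bars 12 mm wide, 12 mm high stand on the bed: along the hinge side, face at x = 65 mm, y -63 to 87; along the +y side, face at y = 85 mm, x -55 to 55.
- stop_corner (a point): Point on the bed, 25 mm above the bench, where the planes of the two stop faces meet: at (65, 85, 25) mm in the tester's frame, axes as the tester's.
- lid (a joint): Angle of the lid: 0 shut, growing as it lifts, 1.72 rad on its stop (a little past upright, where its weight keeps it open). It is free-swinging and falls if let go elsewhere.
- lid_hinge (a point): Middle of the lid's hinge axis, on the +x edge of the tester, 70 mm above the bench. The axis runs along the tester's y. Lid: 170 x 210 x 10 mm, clear window in an aluminium frame, about 0.4 kg.
- lid_bar (a point): Centre of the lid's orange round grip bar, 12 mm thick, 132 mm long along the tester's y, on two posts (y = +-60 mm) 40 mm in front of the lid's free edge: 34 mm open between bar and lid. 210 mm from the hinge axis; 75 mm above the bench when shut. Its axes turn with the lid.
- board: Green circuit board on an aluminium base plate: 90 (x) x 130 (y) mm, together 10 mm thick, 0.4 kg. Origin: centre of its underside; z up. White connector strip 6 mm high, 8 mm wide along its -x edge. A black finned heat sink, 24 (x) x 70 (y) mm, stands 30 mm high in the middle of its upper face: grip it there.
- heat_sink (a point): Middle of the top of the board's heat sink, 40 mm above the board's underside; axes as the board's.
- board_corner (a point): Lower corner of the board at its +x, +y edges: (45, 65, 0) mm in the board's frame. It is the corner that goes in the corner of the stops.
- screwdriver: Screwdriver 160 mm long lying on the bench; leave it.
- pliers: Teal-handled pliers, about 150 mm long, lying on the bench; leave them.
- tape_roll: Yellow tape roll, 84 mm across, 18 mm high, lying flat; leave it.
- comb_gauge: Flat red plastic gauge, 170 x 35 x 6 mm; leave it.
- parts_cup: Small white cup, 70 mm across, 50 mm high; leave it.
Mind the look-alikes: they are no part of the job. What is shaped like the board but pink is not meant.

How it is judged:
By the outcome, as a careful person would: the job done as asked, in the order asked, and still so for the second after the job is handed in, with the robot touching nothing.
It also fails if it takes over 67 s, if anything falls off the work surface, if the arm or the gripper's body presses on something with over 40 N, if the wrist force passes 120 N, or if a joint passes its speed limit or range.

ROBOT

A 6-joint arm with a two-finger parallel gripper is mounted at the origin on the work surface. World frame = base frame: x ahead of the robot, y to its left, z up, the work surface at z = 0. Lengths are in m, angles in degrees, forces in N, time in s.
With the tool pointing down it reaches from about 0.3 to 0.75 m from the base axis. Payload 8.5 kg.
Tool frame: the origin (TCP) lies midway between the tips of the shut fingers; the grasp point (between the pads) lies 19 mm behind it (env.grasp_offset is the distance from the TCP to the grasp point, in m); z points along the fingers, y is the line along which they close (so a half turn about z gives the same grasp; the last joint's range is limited). The gripper opens to 85 mm and grips with 20 to 120 N. Pads are 22 mm wide; open, the fingers measure 114 mm over their backs; the gripper's body (76 mm by 85 mm) begins 54 mm behind the grasp point. The pads swing forward as they close: fully open they stand 13 mm farther back than shut.
Start: joints at [-80.117, 21.807, 74.336, -0, 83.858, -12.336], TCP at [0.208, -0.509, 0.231] pointing down, gripper open.
Joint ranges: [-178.18, 178.18], [-50.72, 133.34], [12.68, 142.11], [-81.47, 261.47], [9.98, 163.14], [-165.26, 165.26]. Speed limits (degrees/s): [136.94, 136.94, 180, 180, 180, 180].

INTERFACE

Orientations are given as a 3x3 rotation matrix whose columns are the frame's x, y, z axes.
In Python, from rig import env gives the robot as it stands.
- The arm moves only by the tool servo_tool, never from a script. Its argument "deltas" is text: rows parted by semicolons, each of 7 numbers parted by spaces: the opening, from 0 (shut) to 1 (fully open), then the shift along the tool's x, y, z in mm, then the turn, a rotation vector about the tool's x, y, z in rad. A call has 1 to 8 rows; each row shifts and turns the commanded pose from where the row before left it, along the tool's axes as they then stand; what a row does not reach is not made up. A row lasts 1/12 s, in which the tool goes at most 41.7 mm and 7.16 degrees, less where a joint would pass 70% of its speed; a pose out of reach is approached as far as the arm can. A call is refused whole if a number of a shift passes 41.7 or a number of a turn 0.125, either way. A call with a gripper value outside its range is refused whole. The fingers move at their own pace and stop on an object; "newtons" is the grip in N (left out, the last holds). Time passes only in rows, so rows that do not move let the fingers close. It gives the time, the measured TCP pose, the force, the opening and the grip force at its end, in the units of the state.
- env.observe(): the state, without advancing time (a new reading comes with each control period).
- env.get_image(name): name is "scene" or "top" or "wrist"; returns a dict with "img" (400x640x3 uint8, red, green, blue), "depth" (400x640 float32, m along the optical axis (not along the pixel's ray), 0 where there is no reading), "camera_matrix" (3x3 intrinsics, pixels), "world_to_cam" (4x4, takes a point from world to camera coordinates). Camera axes: x right, y down, z forward; pixel columns grow to the right and rows downward; lengths in m; the calibration is good to about 2 mm. A picture is of the moment at which its call begins.
- env.close_job(): hands the job in; it is judged then, once.
Trained networks look in a picture, given as the dict that the camera call returned (one of the last four; its "shot" number tells which), for a name from the list of things; names that differ only in an ending like _2 or _b are one class to them, and where a whole thing is asked for, a point or a joint stands for the part that bears it (a point fixed in the world has none). Each returns a list of dicts, best first, with "conf" (0 to 1); they miss things now and then, are a little off and sometimes report something else, mostly with a low value. They report only what shows in the picture. A call takes as long as a camera call. They do not tell look-alikes from the thing itself.
- env.spot_in(name, picture): "bbox" ([centre column, centre row, width, height] in pixels, round what is visible of it).
- env.spot_point(name, picture): "uv" ([column, row] in pixels: a listed point, or the origin of a listed thing).
The state is a dict: "time_s": time; "q": joint angles; "qvel": joint speeds; "joint_efforts": joint torques, N m; "position": TCP position; "tool_rot": TCP orientation; "ft_force": force on the tool from outside, world axes, zero at the start; "wrist_torque": the same for the moment, N m; "grip_width": finger opening in m; "gripper_force": force on a finger pad.
Only numpy, scipy, OpenCV 4.12 (cv2) and the standard library are available. Lean on these libraries where they do the work, as an engineer would, in place of code of your own. Each camera call takes 0.05 s, during which the arm holds its last target. There are 200 camera calls.

## Working session

There is one attempt and no reset: what is moved stays moved. The work goes in short steps, Python scripts to look and compute and a tool call to move; the robot and the scene stay as the last step left them, time stands still between calls to the robot, and variables do not carry over. Pictures are saved under pics/ and viewed, at most 10 in all, crops included, and the job is handed in when it is done.

Besides the shell and the picture viewer there is one more tool, called after "Call:" as name(argument=value, ...) on one line, values as JSON. servo_tool: Moves the arm, as the interface text tells. Its arguments: {"type":"object","properties":{"deltas":{"type":"string"},"newtons":{"type":"number"}},"required":["deltas"]}

```bash
ls; mkdir -p pics; cat > h.py <<'E'
import numpy as np, cv2
from rig import env
def pix2w(p,u,v,z=None):
    K=p["camera_matrix"];T=np.linalg.inv(p["world_to_cam"])
    r=T[:3,:3]@np.linalg.inv(K)@np.array([u,v,1.]);c=T[:3,3]
    if z is None:
        d=p["depth"][int(round(v)),int(round(u))]; return c+r*d
    return c+r*(z-c[2])/r[2]
def proj(p,X):
    x=p["world_to_cam"]@np.append(X,1); y=p["camera_matrix"]@x[:3]; return y[:2]/y[2]
def tri(obs):
    A=np.zeros((3,3));b=np.zeros(3)
    for p,(u,v) in obs:
        T=np.linalg.inv(p["world_to_cam"]);r=T[:3,:3]@np.linalg.inv(p["camera_matrix"])@np.array([u,v,1.]);r/=np.linalg.norm(r)
        M=np.eye(3)-np.outer(r,r);A+=M;b+=M@T[:3,3]
    return np.linalg.solve(A,b)
def save(p,n,crop=None,f=1):
    i=p["img"][...,::-1]
    if crop: a,b,c,d=crop; i=i[b:d,a:c]
    cv2.imwrite("pics/"+n,cv2.resize(i,None,fx=f,fy=f,interpolation=cv2.INTER_CUBIC))
E
python3 - <<'E'
from h import *
np.set_printoptions(precision=3,suppress=True)
P={n:env.get_image(n) for n in("top","scene")}
for n,p in P.items():
    save(p,n+"0.png")
    print(n,np.linalg.inv(p["world_to_cam"])[:3,3])
    for t in["fixture","lid_hinge","lid_bar","stop_corner","board","heat_sink","board_corner"]:
        for r in env.spot_point(t,p)[:3]:
            u,v=r["uv"];
            print(n,t,np.round(r["uv"]),round(r["conf"],2),pix2w(p,min(u,639),min(v,399)))
E
```

```text
pics
top [ 0.36  -0.018  1.372]
top fixture [380. 180.] 0.62 [ 0.542 -0.183  0.079]
top fixture [351. 159.] 0.34 [ 0.6   -0.109  0.082]
top lid_hinge [384. 142.] 0.83 [ 0.661 -0.21   0.   ]
top lid_bar [393. 220.] 0.82 [ 0.436 -0.225  0.007]
top stop_corner [351. 159.] 0.64 [ 0.599 -0.107  0.082]
top stop_corner [311. 182.] 0.46 [0.546 0.002 0.027]
top board [321. 248.] 0.75 [ 0.365 -0.022  0.04 ]
top board [237. 186.] 0.69 [0.539 0.207 0.038]
top board [234. 248.] 0.58 [0.367 0.218 0.038]
top heat_sink [232. 247.] 0.92 [0.372 0.224 0.024]
top heat_sink [234. 182.] 0.88 [ 0.36  -0.018  1.372]
top heat_sink [321. 250.] 0.7 [ 0.357 -0.022  0.017]
top board_corner [242. 277.] 0.87 [ 0.287  0.203 -0.006]
top board_corner [328. 225.] 0.85 [ 0.428 -0.042  0.005]
top board_corner [208. 175.] 0.6 [0.576 0.295 0.005]
scene [1.259 0.158 1.363]
scene fixture [252. 226.] 0.65 [ 0.606 -0.177  0.079]
scene lid_hinge [241. 235.] 0.65 [ 0.638 -0.205  0.065]
scene lid_hinge [377. 237.] 0.32 [0.545 0.22  0.039]
scene lid_bar [256. 180.] 0.86 [ 0.433 -0.211  0.075]
scene stop_corner [270. 239.] 0.91 [ 0.638 -0.11   0.077]
scene board [315. 185.] 0.95 [ 0.391 -0.014  0.046]
scene board [374. 245.] 0.91 [0.559 0.215 0.004]
scene board [386. 196.] 0.79 [0.388 0.228 0.042]
scene heat_sink [313. 175.] 0.84 [ 0.345 -0.03   0.034]
scene heat_sink [384. 192.] 0.8 [0.369 0.22  0.038]
scene heat_sink [377. 235.] 0.77 [0.54  0.218 0.04 ]
scene board_corner [301. 201.] 0.9 [ 0.438 -0.054  0.002]
scene board_corner [382. 176.] 0.81 [0.28  0.205 0.005]
scene board_corner [398. 254.] 0.62 [0.58  0.294 0.01 ]
```

View pics/top0.png

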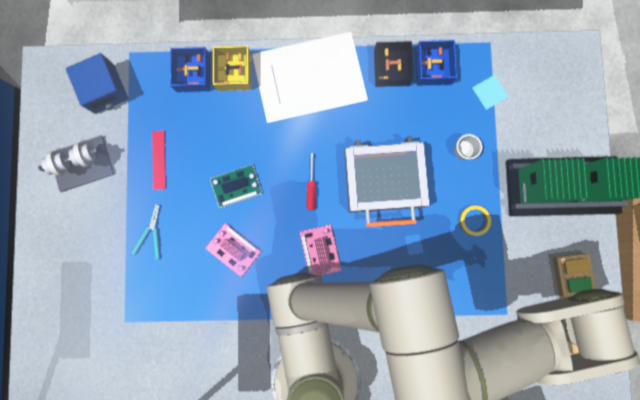

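View pics/scene0.png

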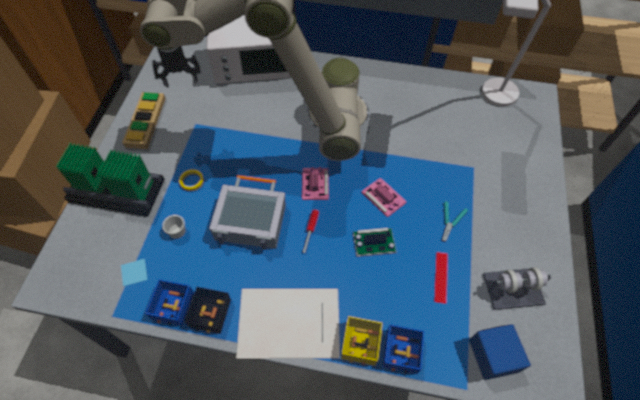

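Top view: the tester is at about (388,178) with its orange bar at (390,222). Board look-alikes are green (236,185), pink (233,249) and pink (320,249). I choose the green one and will check it close up.

```bash
python3 - <<'E'
from h import *
np.set_printoptions(precision=4,suppress=True)
P={n:env.get_image(n) for n in("top","scene")}
t,s=P["top"],P["scene"]
a=cv2.resize(t["img"][155:215,200:275,::-1],None,fx=5,fy=5,interpolation=cv2.INTER_CUBIC)
b=cv2.resize(s["img"][220:265,345:405,::-1],None,fx=6,fy=6,interpolation=cv2.INTER_CUBIC)
H=max(a.shape[0],b.shape[0]);pad=lambda i:np.pad(i,((0,H-i.shape[0]),(0,0),(0,0)))
cv2.imwrite("pics/c1.png",np.hstack([pad(a),pad(b)]))
def mask(p,lo,hi,box):
    h=cv2.cvtColor(p["img"],cv2.COLOR_RGB2HSV);m=cv2.inRange(h,lo,hi);z=np.zeros_like(m);x0,y0,x1,y1=box;z[y0:y1,x0:x1]=m[y0:y1,x0:x1];return z
R={}
for nm,lo,hi,bt,bs in[("bar",(4,120,120),(18,255,255),(355,210,425,232),(225,165,285,195)),("green",(45,60,30),(95,255,255),(200,155,275,215),(345,220,405,265))]:
    for k,p,bx in(("t",t,bt),("s",s,bs)):
        m=mask(p,lo,hi,bx);v,u=np.nonzero(m);rc=cv2.minAreaRect(np.stack([u,v],1).astype(np.float32))
        print(nm,k,len(u),rc);R[nm+k]=cv2.boxPoints(rc);R[nm+k+"c"]=rc[0]
        z=0.075 if nm=="bar" else 0.01
        print(np.array([pix2w(p,*c,z=z) for c in R[nm+k]]),pix2w(p,*rc[0],z=z))
    print("tri",nm,tri([(t,R[nm+"tc"]),(s,R[nm+"sc"])]))
print(env.observe()["tool_rot"])
w=env.get_image("wrist");o=env.observe();T=np.linalg.inv(w["world_to_cam"])
print("cam in tool",o["tool_rot"].T@(T[:3,3]-o["position"]) if hasattr(o["tool_rot"],'T') else T[:3,3]);print(T[:3,:3],w["camera_matrix"])
E
```

```text
bar t 163 ((391.0025634765625, 222.53553771972656), (3.633599281311035, 48.2342529296875), 85.91438293457031)
[[ 0.4284 -0.1452  0.075 ]
 [ 0.4347 -0.2733  0.075 ]
 [ 0.425  -0.2736  0.075 ]
 [ 0.4188 -0.1456  0.075 ]] [ 0.4267 -0.2095  0.075 ]
bar s 89 ((255.45742797851562, 178.8123779296875), (37.33628845214844, 2.4770755767822266), 7.765166282653809)
[[ 0.4337 -0.2766  0.075 ]
 [ 0.4237 -0.2784  0.075 ]
 [ 0.4191 -0.1501  0.075 ]
 [ 0.429  -0.1488  0.075 ]] [ 0.4264 -0.2132  0.075 ]
tri bar [ 0.427  -0.2111  0.0763]
green t 670 ((235.45001220703125, 185.3500213623047), (29.4091796875, 44.27188491821289), 71.56504821777344)
[[0.5669 0.2893 0.01  ]
 [0.6043 0.1694 0.01  ]
 [0.5237 0.1438 0.01  ]
 [0.4867 0.263  0.01  ]] [0.5453 0.2164 0.01  ]
green s 520 ((374.3770751953125, 241.6475372314453), (22.90554428100586, 39.564117431640625), 84.80557250976562)
[[0.5268 0.1428 0.01  ]
 [0.4876 0.269  0.01  ]
 [0.5699 0.285  0.01  ]
 [0.6077 0.1622 0.01  ]] [0.5486 0.2147 0.01  ]
tri green [0.546  0.216  0.0057]
[[ 0.9257  0.3782  0.    ]
 [ 0.3782 -0.9257  0.    ]
 [ 0.     -0.     -1.    ]]
cam in tool [ 0.0812 -0.0004 -0.143 ]
[[ 0.3786 -0.8788 -0.2904]
 [-0.9256 -0.3594 -0.1189]
 [ 0.0002  0.3138 -0.9495]] [[305.9548   0.     322.2604]
 [  0.     305.9548 198.5923]
 [  0.       0.       1.    ]]
```

View pics/c1.png

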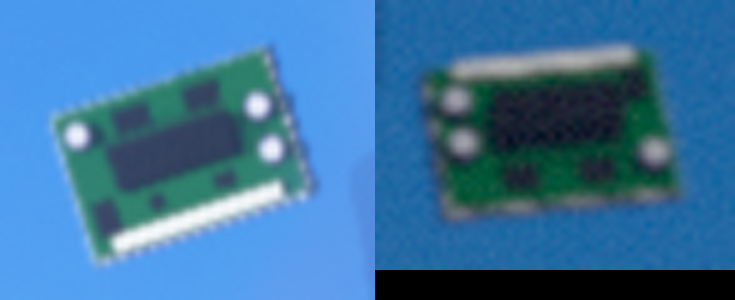

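The crop confirms it: a green board with a black heat sink, and its white strip on the robot side (-x). Board yaw is about 17°, tester yaw about 2.5°. Next is hovering over the bar.

```bash
cat >> h.py <<'E'
from scipy.spatial.transform import Rotation as Rn
def Rdown(yaw,tilt=0):
    "tool z down, tool x at yaw (deg)"
    c,s=np.cos(np.radians(yaw)),np.sin(np.radians(yaw))
    return np.array([[c,s,0],[s,-c,0],[0,0,-1.]])
def plan(pos,yaw,n,op,turnfirst=False,ease=True):
    "n rows from here to pos,yaw; tool axes"
    o=env.observe();p=np.array(o["position"]);R=np.array(o["tool_rot"]);R2=Rdown(yaw)
    dr=Rn.from_matrix(R.T@R2).as_rotvec();pos=np.array(pos);p0=p.copy();R0=R.copy();out=[]
    for i in range(1,n+1):
        f=i/n; f=f*f*(3-2*f) if ease else f
        pt=p0+(pos-p0)*f; d=np.round(R.T@(pt-p)*1e3,1)
        Rt=R0@Rn.from_rotvec(dr*f).as_matrix(); r=np.round(Rn.from_matrix(R.T@Rt).as_rotvec(),3)
        p=p+R@d/1e3; R=R@Rn.from_rotvec(r).as_matrix()
        out.append(" ".join(f"{x:g}" for x in[op,*d,*r]))
    for k in range(0,n,8): print("; ".join(out[k:k+8]))
    print("end",p)
E
python3 -c "
from h import *
plan((.427,-.211,.2),92.5,16,0.36)"
```

```text
0.36 3.5 -2.2 0.4 0 0 -0.014; 0.36 10.1 -6 0.9 0 0 -0.039; 0.36 16.1 -8.6 1.6 0 0 -0.06; 0.36 21.4 -10.1 2 0 0 -0.079; 0.36 26.3 -9.7 2.4 0 0 -0.093; 0.36 30.1 -8.2 2.6 0 0 -0.103; 0.36 33 -5.4 2.8 0 0 -0.111; 0.36 34.5 -1.7 3 -0 0 -0.114
0.36 34.4 2.2 2.9 -0 0 -0.115; 0.36 32.9 5.9 2.8 -0 0 -0.111; 0.36 30 8.9 2.7 -0 0 -0.103; 0.36 25.8 10.7 2.3 -0 0 -0.093; 0.36 20.9 11.1 2 -0 0 -0.078; 0.36 15.5 9.7 1.6 -0 0 -0.061; 0.36 9.5 6.9 1 -0 0 -0.039; 0.36 3.3 2.6 0.3 -0 0 -0.014
end [ 0.42704512 -0.21096362  0.20002226]
```

Call:
servo_tool(deltas="0.36 3.5 -2.2 0.4 0 0 -0.014; 0.36 10 -6 0.9 0 0 -0.039; 0.36 16 -8.6 1.6 0 0 -0.06; 0.36 21.4 -10.1 2 0 0 -0.079; 0.36 26.3 -9.7 2.4 0 0 -0.093; 0.36 30 -8.2 2.6 0 0 -0.103; 0.36 33 -5.4 2.8 0 0 -0.111; 0.36 34.5 -1.7 3 0 0 -0.114")

```text
time_s: 1.62
position: [0.3181, -0.3581, 0.2155]
tool_rot: [[0.533, 0.846, 0.0], [0.846, -0.533, 0.0], [0.0, 0.0, -1.0]]
ft_force: [0.6, -0.3, 0.5]
grip_width: 0.0305
gripper_force: 0.0
```

Call:
servo_tool(deltas="0.36 34.4 2.2 2.9 0 0 -0.115; 0.36 33 6 2.8 0 0 -0.111; 0.36 30 9 2.7 0 0 -0.103; 0.36 25.8 10.7 2.3 0 0 -0.093; 0.36 21 11 2 0 0 -0.078; 0.36 15.5 9.7 1.6 0 0 -0.061; 0.36 9.5 7 1 0 0 -0.039; 0.36 3.3 2.6 0.3 0 0 -0.014")

```text
time_s: 2.28
position: [0.4276, -0.2087, 0.1999]
tool_rot: [[-0.05, 0.999, -0.0], [0.999, 0.05, 0.001], [0.001, 0.0, -1.0]]
ft_force: [-0.2, -0.5, 0.4]
grip_width: 0.0308
gripper_force: 0.0
```

```bash
python3 - <<'E'
from h import *
np.set_printoptions(precision=4,suppress=True)
o=env.observe();print(o["position"],o["grip_width"],o["time_s"])
p=env.get_image("wrist");save(p,"w1.png")
h=cv2.cvtColor(p["img"],cv2.COLOR_RGB2HSV);m=cv2.inRange(h,(4,120,100),(18,255,255))
n,l,st,c=cv2.connectedComponentsWithStats(m)
for i in range(1,n):
    if st[i,4]>60:
        v,u=np.nonzero(l==i);rc=cv2.minAreaRect(np.stack([u,v],1).astype(np.float32))
        print(st[i],rc);print(np.array([pix2w(p,*q,z=.075) for q in cv2.boxPoints(rc)]),pix2w(p,*rc[0],z=.075))
for t in("lid_bar","lid_hinge"):
    for r in env.spot_point(t,p)[:2]: print(t,r,pix2w(p,*r["uv"],z=.075))
E
```

```text
[ 0.4276 -0.2087  0.1999] 0.030804758397215203 2.2833
[ 314  117   13  141 1501] ((320.0, 187.0), (140.0, 12.0), 90.0)
[[ 0.4178 -0.1436  0.075 ]
 [ 0.4279 -0.1431  0.075 ]
 [ 0.4352 -0.2764  0.075 ]
 [ 0.4234 -0.2769  0.075 ]] [ 0.4258 -0.205   0.075 ]
lid_bar {'uv': [318.8, 189.4], 'conf': 0.63} [ 0.4248 -0.2074  0.075 ]
lid_hinge {'uv': [548.3, 191.7], 'conf': 0.65} [ 0.6349 -0.199   0.075 ]
lid_hinge {'uv': [428.4, 170.0], 'conf': 0.38} [ 0.5219 -0.1844  0.075 ]
```

View pics/w1.png

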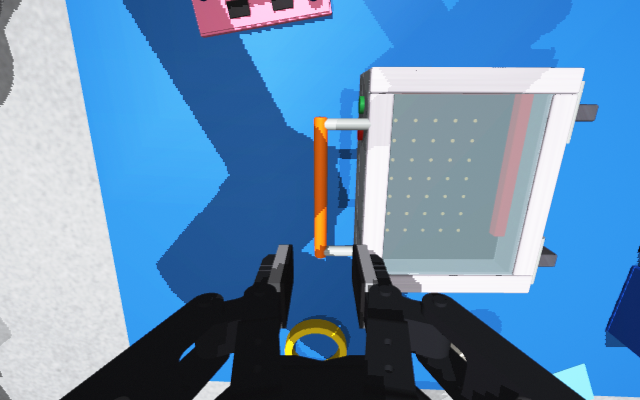

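Wrist view: the orange bar runs from (320,117) to (320,258), centred at (320,187), and the fingers straddle it. Bar centre is (0.426, -0.2105), yaw 2.8°.

Call:
servo_tool(deltas="0.36 -0.5 -0.4 8 0 0 0; 0.36 -0.5 -0.4 20 0 0 0; 0.36 -0.5 -0.4 28 0 0 0; 0.36 -0.3 -0.3 30 0 0 0; 0.36 0 0 28 0 0 0; 0.36 0 0 20 0 0 0; 0.36 0 0 8 0 0 0; 0.36 0 0 2 0 0 0", newtons=20)

```text
time_s: 3.1
position: [0.4247, -0.2129, 0.0547]
tool_rot: [[-0.043, 0.999, -0.002], [0.999, 0.043, 0.002], [0.002, -0.002, -1.0]]
ft_force: [-0.3, 0.6, 0.5]
grip_width: 0.0306
gripper_force: 0.0
```

Call:
servo_tool(deltas="0.1 0 0 0 0 0 0; 0 0 0 0 0 0 0; 0 0 0 0 0 0 0; 0 0 0 0 0 0 0; 0 0 0 0 0 0 0; 0 0 0 0 0 0 0", newtons=20)

```text
time_s: 3.6
position: [0.426, -0.2134, 0.0568]
tool_rot: [[-0.044, 0.999, 0.001], [0.999, 0.044, -0.002], [-0.002, 0.001, -1.0]]
ft_force: [-1.4, -3.0, 4.1]
grip_width: 0.0112
gripper_force: 20.1
```

```bash
python3 - <<'E'
from h import *
n=48;f=np.linspace(0,1,n+1);f=np.clip(f,0,1)
# trapezoid ease
v=np.minimum(1,np.minimum((np.arange(n)+1)/5,(n-np.arange(n))/8));f=np.r_[0,np.cumsum(v)/v.sum()]
a=np.radians(1.4+98*f);Y=210*(np.cos(a[0])-np.cos(a));Z=-210*(np.sin(a)-np.sin(a[0]))
Y=np.round(Y,1);Z=np.round(Z,1)
for k in range(0,n,8): print("; ".join(f"0 0 {Y[i+1]-Y[i]:.1f} {Z[i+1]-Z[i]:.1f} 0 0 0" for i in range(k,k+8)))
print(Y[-1],Z[-1])
E
```

```text
0 0 0.0 -1.7 0 0 0; 0 0 0.2 -3.4 0 0 0; 0 0 0.3 -5.0 0 0 0; 0 0 0.6 -6.8 0 0 0; 0 0 1.0 -8.3 0 0 0; 0 0 1.4 -8.4 0 0 0; 0 0 1.8 -8.3 0 0 0; 0 0 2.0 -8.2 0 0 0
0 0 2.4 -8.1 0 0 0; 0 0 2.7 -8.0 0 0 0; 0 0 3.0 -7.9 0 0 0; 0 0 3.4 -7.7 0 0 0; 0 0 3.6 -7.6 0 0 0; 0 0 4.0 -7.5 0 0 0; 0 0 4.2 -7.3 0 0 0; 0 0 4.6 -7.1 0 0 0
0 0 4.8 -7.0 0 0 0; 0 0 5.1 -6.7 0 0 0; 0 0 5.4 -6.5 0 0 0; 0 0 5.6 -6.3 0 0 0; 0 0 5.9 -6.1 0 0 0; 0 0 6.1 -5.8 0 0 0; 0 0 6.4 -5.6 0 0 0; 0 0 6.5 -5.3 0 0 0
0 0 6.8 -5.1 0 0 0; 0 0 7.0 -4.8 0 0 0; 0 0 7.1 -4.5 0 0 0; 0 0 7.4 -4.2 0 0 0; 0 0 7.5 -3.9 0 0 0; 0 0 7.6 -3.6 0 0 0; 0 0 7.8 -3.2 0 0 0; 0 0 7.9 -3.0 0 0 0
0 0 8.0 -2.7 0 0 0; 0 0 8.2 -2.3 0 0 0; 0 0 8.2 -2.0 0 0 0; 0 0 8.2 -1.7 0 0 0; 0 0 8.4 -1.3 0 0 0; 0 0 8.4 -1.0 0 0 0; 0 0 8.4 -0.6 0 0 0; 0 0 8.5 -0.3 0 0 0
0 0 8.4 0.0 0 0 0; 0 0 7.4 0.3 0 0 0; 0 0 6.3 0.5 0 0 0; 0 0 5.3 0.5 0 0 0; 0 0 4.2 0.5 0 0 0; 0 0 3.1 0.5 0 0 0; 0 0 2.1 0.3 0 0 0; 0 0 1.0 0.2 0 0 0
244.2 -202.0
```

Call:
servo_tool(deltas="0 0 0 -1.7 0 0 0; 0 0 0.2 -3.4 0 0 0; 0 0 0.3 -5 0 0 0; 0 0 0.6 -6.8 0 0 0; 0 0 1 -8.3 0 0 0; 0 0 1.4 -8.4 0 0 0; 0 0 1.8 -8.3 0 0 0; 0 0 2 -8.2 0 0 0")

```text
time_s: 4.27
position: [0.4328, -0.213, 0.1067]
tool_rot: [[-0.044, 0.999, -0.001], [0.999, 0.044, -0.001], [-0.001, -0.001, -1.0]]
ft_force: [-0.8, -6.5, -1.6]
grip_width: 0.0115
gripper_force: 19.5
```

Call:
servo_tool(deltas="0 0 2.4 -8.1 0 0 0; 0 0 2.7 -8 0 0 0; 0 0 3 -7.9 0 0 0; 0 0 3.4 -7.7 0 0 0; 0 0 3.6 -7.6 0 0 0; 0 0 4 -7.5 0 0 0; 0 0 4.2 -7.3 0 0 0; 0 0 4.6 -7.1 0 0 0")

```text
time_s: 4.93
position: [0.4589, -0.2117, 0.1679]
tool_rot: [[-0.044, 0.999, -0.005], [0.999, 0.044, -0.001], [-0.001, -0.005, -1.0]]
ft_force: [-11.8, -6.6, 5.5]
grip_width: 0.0107
gripper_force: 19.9
```

Call:
servo_tool(deltas="0 0 4.8 -7 0 0 0; 0 0 5.1 -6.7 0 0 0; 0 0 5.4 -6.5 0 0 0; 0 0 5.6 -6.3 0 0 0; 0 0 5.9 -6.1 0 0 0; 0 0 6.1 -5.8 0 0 0; 0 0 6.4 -5.6 0 0 0; 0 0 6.5 -5.3 0 0 0")

```text
time_s: 5.6
position: [0.5047, -0.2097, 0.2187]
tool_rot: [[-0.043, 0.999, -0.004], [0.999, 0.043, -0.002], [-0.002, -0.004, -1.0]]
ft_force: [-13.7, -2.5, 15.2]
grip_width: 0.011
gripper_force: 20.9
```

Call:
servo_tool(deltas="0 0 6.8 -5.1 0 0 0; 0 0 7 -4.8 0 0 0; 0 0 7.1 -4.5 0 0 0; 0 0 7.4 -4.2 0 0 0; 0 0 7.5 -3.9 0 0 0; 0 0 7.6 -3.6 0 0 0; 0 0 7.8 -3.2 0 0 0; 0 0 7.9 -3 0 0 0")

```text
time_s: 6.27
position: [0.5654, -0.2069, 0.2508]
tool_rot: [[-0.044, 0.999, 0.0], [0.999, 0.044, -0.002], [-0.002, 0.0, -1.0]]
ft_force: [-3.2, -3.3, 5.6]
grip_width: 0.0113
gripper_force: 20.3
```

Call:
servo_tool(deltas="0 0 8 -2.7 0 0 0; 0 0 8.2 -2.3 0 0 0; 0 0 8.2 -2 0 0 0; 0 0 8.2 -1.7 0 0 0; 0 0 8.4 -1.3 0 0 0; 0 0 8.4 -1 0 0 0; 0 0 8.4 -0.6 0 0 0; 0 0 8.5 -0.3 0 0 0")

```text
time_s: 6.93
position: [0.6318, -0.2038, 0.2611]
tool_rot: [[-0.044, 0.999, -0.001], [0.999, 0.044, -0.0], [-0.0, -0.001, -1.0]]
ft_force: [-0.3, -2.7, -3.0]
grip_width: 0.0113
gripper_force: 20.5
```

Call:
servo_tool(deltas="0 0 8.4 0 0 0 0; 0 0 7.4 0.3 0 0 0; 0 0 6.3 0.5 0 0 0; 0 0 5.3 0.5 0 0 0; 0 0 4.2 0.5 0 0 0; 0 0 3.1 0.5 0 0 0; 0 0 2 0.3 0 0 0; 0 0 1 0.2 0 0 0")

```text
time_s: 7.6
position: [0.6696, -0.202, 0.2579]
tool_rot: [[-0.044, 0.999, -0.0], [0.999, 0.044, 0.0], [0.0, -0.0, -1.0]]
ft_force: [-0.6, -2.1, -0.2]
grip_width: 0.0107
gripper_force: 21.1
```

Call:
servo_tool(deltas="0 0 1 0.2 0 0 0; 0 0 1 0.2 0 0 0; 0 0 1 0.2 0 0 0; 0 0 0.5 0.1 0 0 0; 0 0 0 0 0 0 0")

```text
time_s: 8.02
position: [0.6718, -0.2019, 0.2575]
tool_rot: [[-0.044, 0.999, -0.003], [0.999, 0.044, 0.0], [0.001, -0.003, -1.0]]
ft_force: [-7.5, -1.3, 2.3]
grip_width: 0.0111
gripper_force: 21.3
```

Call:
servo_tool(deltas="0.2 0 -0.5 0 0 0 0; 0.4 0 0 0 0 0 0; 0.4 0 0 0 0 0 0; 0.4 0 0 -8 0 0 0; 0.4 0 0 -20 0 0 0; 0.4 0 0 -25 0 0 0; 0.4 0 0 -20 0 0 0; 0.4 0 0 -8 0 0 0")

```text
time_s: 8.68
position: [0.6728, -0.2019, 0.3426]
tool_rot: [[-0.044, 0.999, 0.005], [0.999, 0.044, -0.002], [-0.003, 0.005, -1.0]]
ft_force: [0.1, 0.2, -0.4]
grip_width: 0.0343
gripper_force: 0.0
```

```bash
python3 - <<'E'
from h import *
np.set_printoptions(precision=4,suppress=True)
o=env.observe();print(o["position"])
plan((.50,-.05,.27),100,8,.4); 
p=env.get_image("scene")
for r in env.spot_point("lid_bar",p)[:2]:
    print(r)
    for z in(.25,.277): print(pix2w(p,*r["uv"],z=z))
h=cv2.cvtColor(p["img"],cv2.COLOR_RGB2HSV);m=cv2.inRange(h,(4,120,100),(18,255,255))
n,l,st,c=cv2.connectedComponentsWithStats(m)
for i in range(1,n):
    if st[i,4]>30:print(st[i],c[i],pix2w(p,*c[i]))
E
```

```text
[ 0.6728 -0.2019  0.3426]
0.4 6.9 -7.1 3.1 0 0 -0.006; 0.4 18.1 -18.8 8 0.001 0 -0.014; 0.4 26.1 -26.1 11.5 0.001 0.001 -0.021; 0.4 30.5 -29.2 13.2 0.001 0 -0.024; 0.4 31.2 -28.6 13.2 0.001 0.001 -0.024; 0.4 27.8 -24.2 11.5 0 0 -0.021; 0.4 20 -16.7 8.2 0.001 0.001 -0.015; 0.4 7.7 -6.2 3.1 0 -0 -0.005
end [ 0.5  -0.05  0.27]
{'uv': [226.0, 208.8], 'conf': 0.89}
[ 0.6547 -0.2172  0.25  ]
[ 0.6693 -0.2081  0.277 ]
[   0   91   59   87 1053] [ 28.9193 134.7341] [ 0.2924 -1.2193 -0.0883]
[206 207  47   9 214] [230.9439 210.4766] [ 0.675  -0.1914  0.2828]
[ 42 221  13  16  55] [ 47.7091 226.9455] [ 0.5342 -1.1902 -0.424 ]
[  6 222  39  14 149] [ 27.9866 228.0134] [ 0.5568 -1.2722 -0.4229]
[200 307  17  11  81] [209.5679 312.3704] [ 0.8829 -0.241   0.0068]
```

The lid rests open (bar at about (0.672, -0.20, 0.28)). Next is viewing the bed from in front.

Call:
servo_tool(deltas="0.4 0 -10 0 0 0 0; 0.4 0 -25 5 0 0 0; 0.4 0 -35 15 0 0 0; 0.4 -5 -35 20 0 0 0; 0.4 -5 -25 15 0 0 0; 0.4 0 -10 5 0 0 0; 0.4 0 0 0 0 0 0")

```text
time_s: 9.37
position: [0.5307, -0.2179, 0.277]
tool_rot: [[-0.042, 0.999, -0.003], [0.999, 0.042, 0.002], [0.002, -0.003, -1.0]]
ft_force: [0.0, 0.2, -0.2]
grip_width: 0.0343
gripper_force: 0.0
```

```bash
python3 - <<'E'
from h import *
np.set_printoptions(precision=4,suppress=True)
o=env.observe();print(o["position"],o["time_s"])
p=env.get_image("wrist");save(p,"w2.png");cv2.imwrite("pics/w2raw.png",p["img"][...,::-1]);np.save("w2.npy",dict(K=p["camera_matrix"],W=p["world_to_cam"],d=p["depth"]),allow_pickle=True)
for r in env.spot_point("stop_corner",p)[:2]: print(r,pix2w(p,*r["uv"],z=.025),pix2w(p,*r["uv"]))
h=cv2.cvtColor(p["img"],cv2.COLOR_RGB2HSV);m=cv2.inRange(h,(0,120,60),(4,255,255))|cv2.inRange(h,(174,120,60),(180,255,255))
n,l,st,c=cv2.connectedComponentsWithStats(m)
for i in range(1,n):
    if st[i,4]>100:
        v,u=np.nonzero(l==i);q=np.array([pix2w(p,a,b) for a,b in zip(u,v)]);q=q[(q[:,2]>.031)&(q[:,2]<.045)]
        print(st[i],len(q))
        if len(q)>50:
            rc=cv2.minAreaRect((q[:,:2]*1000).astype(np.float32));print(rc,np.median(q[:,2]));print(cv2.boxPoints(rc))
E
```

```text
[ 0.5307 -0.2179  0.277 ] 9.3667
{'uv': [392.6, 80.4], 'conf': 0.65} [ 0.6109 -0.1132  0.025 ] [ 0.6107 -0.1133  0.026 ]
[ 293   71   95   12 1118] 1065
((547.2921142578125, -112.20166778564453), (108.90123748779297, 12.062434196472168), 2.4507546424865723) 0.03728433759376176
[[ 492.6334 -108.5043]
 [ 493.1492 -120.5557]
 [ 601.9508 -115.899 ]
 [ 601.4351 -103.8476]]
[ 386   80   20  122 1431] 1280
((621.798828125, -188.39837646484375), (12.815888404846191, 150.95291137695312), 2.703428268432617) 0.03718529878445406
[[ 611.8381 -113.3082]
 [ 618.9579 -264.0931]
 [ 631.7596 -263.4886]
 [ 624.6397 -112.7037]]
```

View pics/w2.png

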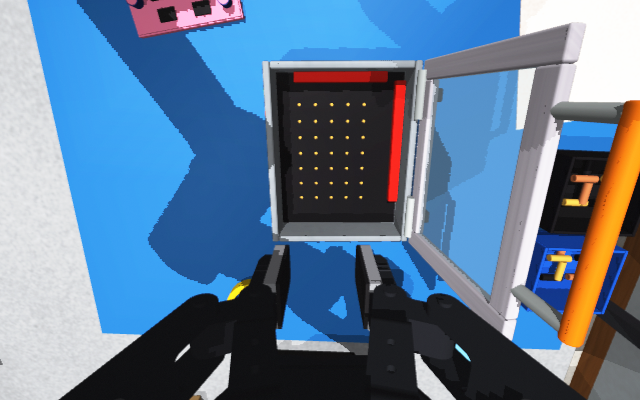

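Wrist view: the lid is open and both red stops are clear, with the corner at (393,80). The bars measure 110x12 and 150x12 mm, as described. Tester origin is (0.5514, -0.2033), yaw 2.55°, so the board goal is (0.5705, -0.1824).

```bash
python3 -c "
from h import *
plan((.546,.205,.24),107.2,20,0.55)"
```

```text
0.55 3.1 0.2 0.3 0 -0 -0.002; 0.55 8.7 0.7 0.8 0 -0 -0.005; 0.55 13.8 1.1 1.2 0 -0 -0.009; 0.55 18.3 1.7 1.7 0 -0 -0.011; 0.55 22 2.2 2 0 -0 -0.013; 0.55 25.1 2.9 2.3 0 -0 -0.015; 0.55 27.6 3.5 2.5 0 -0 -0.017; 0.55 29.4 4.3 2.7 0 -0 -0.018
0.55 30.6 5.1 2.9 0 -0 -0.019; 0.55 31.1 5.8 2.8 0 -0 -0.019; 0.55 31 6.3 2.9 0 -0 -0.019; 0.55 30.3 6.8 2.8 0 -0 -0.019; 0.55 28.9 7.1 2.7 0 -0 -0.018; 0.55 26.9 7 2.6 0 -0 -0.017; 0.55 24.3 6.9 2.3 0 -0 -0.015; 0.55 21.2 6.3 2 0 -0 -0.014
0.55 17.5 5.5 1.6 0 -0 -0.011; 0.55 13.2 4.3 1.3 0 -0 -0.008; 0.55 8.3 2.8 0.8 0 -0 -0.006; 0.55 2.9 1 0.3 0 -0 -0.002
end [0.54601996 0.20500218 0.23997973]
```

Call:
servo_tool(deltas="0.55 3 0 0.3 0 0 -0.002; 0.55 8.7 0.7 0.8 0 0 -0.005; 0.55 13.8 1 1.2 0 0 -0.009; 0.55 18.3 1.7 1.7 0 0 -0.011; 0.55 22 2.2 2 0 0 -0.013; 0.55 25 3 2.3 0 0 -0.015; 0.55 27.6 3.5 2.5 0 0 -0.017; 0.55 29.4 4.3 2.7 0 0 -0.018")

```text
time_s: 10.13
position: [0.5373, -0.067, 0.2647]
tool_rot: [[-0.135, 0.991, 0.0], [0.991, 0.135, 0.0], [0.0, 0.0, -1.0]]
ft_force: [-0.2, -0.2, 0.1]
grip_width: 0.0468
gripper_force: 0.0
```

Call:
servo_tool(deltas="0.55 30.6 5 2.9 0 0 -0.019; 0.55 31 5.8 2.8 0 0 -0.019; 0.55 31 6.3 2.9 0 0 -0.019; 0.55 30.3 6.8 2.8 0 0 -0.019; 0.55 29 7 2.7 0 0 -0.018; 0.55 27 7 2.6 0 0 -0.017; 0.55 24.3 6.9 2.3 0 0 -0.015; 0.55 21 6.3 2 0 0 -0.014")

```text
time_s: 10.8
position: [0.5432, 0.1639, 0.2437]
tool_rot: [[-0.274, 0.962, -0.0], [0.962, 0.274, 0.0], [0.0, 0.0, -1.0]]
ft_force: [1.1, -1.1, -0.1]
grip_width: 0.0472
gripper_force: 0.0
```

Call:
servo_tool(deltas="0.55 17.5 5.5 1.6 0 0 -0.011; 0.55 13 4.3 1.3 0 0 -0.008; 0.55 8.3 2.8 0.8 0 0 -0.006; 0.55 3 1 0.3 0 0 -0.002; 0.55 0 0 0 0 0 0; 0.55 0 0 0 0 0 0")

```text
time_s: 11.3
position: [0.5454, 0.2041, 0.2399]
tool_rot: [[-0.296, 0.955, 0.0], [0.955, 0.296, -0.0], [-0.0, 0.0, -1.0]]
ft_force: [0.5, -0.0, 0.1]
grip_width: 0.0471
gripper_force: 0.0
```

```bash
python3 - <<'E'
from h import *
np.set_printoptions(precision=4,suppress=True)
o=env.observe();print(o["position"],np.array(o["tool_rot"])[:2,0],o["time_s"])
p=env.get_image("wrist");save(p,"w3.png")
for t in("heat_sink","board_corner","board"):
    for r in env.spot_point(t,p)[:2]: print(t,r,pix2w(p,*r["uv"]))
v,u=np.mgrid[0:400,0:640];T=np.linalg.inv(p["world_to_cam"]);r=np.stack([u,v,np.ones_like(u)],-1)@np.linalg.inv(p["camera_matrix"]).T*p["depth"][...,None]
X=r@T[:3,:3].T+T[:3,3]
near=(p["depth"]>0)&(np.hypot(X[...,0]-.546,X[...,1]-.216)<.1)
for lo,hi,nm in((.034,.05,"sink"),(.006,.012,"plate")):
    m=(near&(X[...,2]>lo)&(X[...,2]<hi)).astype(np.uint8)
    n,l,st,c=cv2.connectedComponentsWithStats(m);i=1+st[1:,4].argmax();q=X[l==i]
    rc=cv2.minAreaRect((q[:,:2]*1000).astype(np.float32));print(nm,len(q),rc,np.median(q[:,2]))
E
```

```text
[0.5454 0.2041 0.2399] [-0.296   0.9552] 11.3
heat_sink {'uv': [166.8, 104.2], 'conf': 0.87} [0.3655 0.2258 0.0407]
heat_sink {'uv': [133.5, 289.9], 'conf': 0.76} [ 0.3571 -0.02    0.0403]
board_corner {'uv': [360.0, 101.5], 'conf': 0.86} [0.5656 0.2903 0.007 ]
board_corner {'uv': [116.9, 101.8], 'conf': 0.61} [0.2961 0.2064 0.0105]
board {'uv': [150.3, 271.6], 'conf': 0.85} [ 0.3644 -0.0043  0.0168]
board {'uv': [182.9, 101.6], 'conf': 0.66} [0.3798 0.2329 0.0366]
sink 186 ((540.085205078125, 214.75201416015625), (2.348322868347168, 69.71035766601562), 17.119136810302734) 0.04022403598806726
plate 4760 ((545.197021484375, 216.31248474121094), (90.07795715332031, 128.25877380371094), 17.265666961669922) 0.010294242125913011
```

View pics/w3.png

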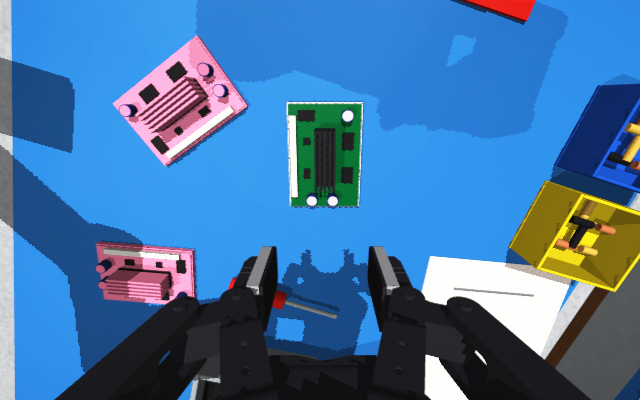

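Wrist view: the green board is at (325,155) with its white strip on the left (-x, robot side) and the sink at (325,160). The pink ones at (180,100) and (145,270) are ignored. Board centre is (0.5452, 0.2163), yaw 17.3°.

Call:
servo_tool(deltas="0.55 2 0.6 10 0 0 0; 0.55 3 1 25 0 0 0; 0.55 3 1 35 0 0 0; 0.55 2 0.5 38 0 0 0; 0.55 1 0.3 35 0 0 0; 0.55 0.5 0 25 0 0 0; 0.55 0 0 15 0 0 0; 0.55 0 0 8 0 0 0")

```text
time_s: 12.17
position: [0.5439, 0.2162, 0.0459]
tool_rot: [[-0.296, 0.955, -0.004], [0.955, 0.296, -0.001], [0.001, -0.004, -1.0]]
ft_force: [-0.2, 0.1, 0.4]
grip_width: 0.047
gripper_force: 0.0
```

Call:
servo_tool(deltas="0.55 0 0 8 0 0 0; 0.55 0 0 8 0 0 0; 0.55 0 0 8 0 0 0; 0.55 0 0 5 0 0 0; 0.55 0 0 3 0 0 0; 0.55 0 0 2 0 0 0; 0.55 0 0 0 0 0 0; 0.55 0 0 0 0 0 0")

```text
time_s: 12.83
position: [0.5454, 0.2166, 0.0151]
tool_rot: [[-0.296, 0.955, 0.001], [0.955, 0.296, 0.0], [-0.0, 0.001, -1.0]]
ft_force: [0.3, 0.4, 0.3]
grip_width: 0.0469
gripper_force: 0.0
```

Position is good. Closing.

Call:
servo_tool(deltas="0.3 0 0 0 0 0 0; 0.1 0 0 0 0 0 0; 0 0 0 0 0 0 0; 0 0 0 0 0 0 0; 0 0 0 0 0 0 0; 0 0 0 0 0 0 0; 0 0 0 0 0 0 0", newtons=60)

```text
time_s: 13.42
position: [0.5454, 0.2166, 0.0153]
tool_rot: [[-0.296, 0.955, 0.001], [0.955, 0.296, 0.0], [-0.0, 0.001, -1.0]]
ft_force: [-0.9, -0.5, 5.0]
grip_width: 0.0226
gripper_force: 60.9
```

Call:
servo_tool(deltas="0 0 0 -1 0 0 0; 0 0 0 -3 0 0 0; 0 0 0 -8 0 0 0; 0 0 0 -15 0 0 0; 0 0 0 -22 0 0 0; 0 0 0 -25 0 0 0; 0 0 0 -15 0 0 0; 0 0 0 -5 0 0 0")

```text
time_s: 14.08
position: [0.5461, 0.2168, 0.1118]
tool_rot: [[-0.297, 0.955, 0.004], [0.955, 0.297, 0.001], [-0.001, 0.004, -1.0]]
ft_force: [-0.5, -0.0, -3.4]
grip_width: 0.023
gripper_force: 59.9
```

```bash
cat > measb.py <<'E'
from h import *
np.set_printoptions(precision=4,suppress=True)
def meas(lo,hi,name=None):
    o=env.observe();print(o["position"],np.degrees(np.arctan2(o["tool_rot"][1][0],o["tool_rot"][0][0])),o["time_s"],o["gripper_force"],o["grip_width"])
    p=env.get_image("wrist")
    if name: save(p,name)
    v,u=np.mgrid[0:400,0:640];T=np.linalg.inv(p["world_to_cam"]);r=np.stack([u,v,np.ones_like(u)],-1)@np.linalg.inv(p["camera_matrix"]).T*p["depth"][...,None]
    X=r@T[:3,:3].T+T[:3,3]
    h=cv2.cvtColor(p["img"],cv2.COLOR_RGB2HSV);g=cv2.inRange(h,(45,80,30),(85,255,255))>0
    g&=(X[...,2]>lo)&(X[...,2]<hi)&(np.linalg.norm(X[...,:2]-o["position"][:2],axis=-1)<.15);q=X[g];print(len(q),"green z",np.percentile(q[:,2],[5,50,95]))
    A=np.c_[q[:,:2],np.ones(len(q))];print("slopes",np.linalg.lstsq(A,q[:,2],rcond=None)[0][:2])
    hull=cv2.convexHull((q[:,:2]*1000).astype(np.float32));print(cv2.minAreaRect(hull))
    print(cv2.boxPoints(cv2.minAreaRect(hull)))
    return p,X,q
E
python3 -c "
from measb import *
meas(.05,.2,'w4.png')"
```

```text
[0.5461 0.2168 0.1118] 107.25481589277369 14.0833 59.9073725938797 0.022980621693382178
13032 green z [0.1057 0.1068 0.1079]
slopes [ 0.0093 -0.0196]
((546.3269653320312, 216.52340698242188), (86.54476165771484, 126.29561614990234), 17.242895126342773)
[[486.2809 264.0062]
 [523.7178 143.3867]
 [606.373  169.0406]
 [568.9361 289.6601]]
```

View pics/w4.png

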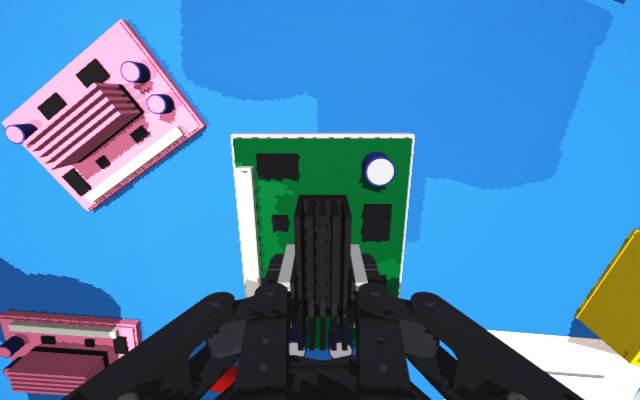

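Held and near level: the board centre is under the TCP and its underside is 15 mm below the TCP. Carrying it over the bed.

```bash
python3 -c "
from h import *
plan((.5629,-.1908,.135),92.55,24,0)"
```

```text
0 -2 -0.5 -0.1 0 -0 0.001; 0 -5.8 -1.6 -0.4 0 -0 0.004; 0 -9.2 -2.3 -0.5 0 -0 0.006; 0 -12.3 -3.2 -0.8 0 -0 0.008; 0 -15 -3.6 -0.9 0 -0 0.01; 0 -17.5 -4.2 -1.1 0.001 -0 0.011; 0 -19.7 -4.3 -1.1 -0 -0 0.013; 0 -21.4 -4.5 -1.3 -0 -0 0.014
0 -22.9 -4.5 -1.4 0 -0 0.014; 0 -24 -4.3 -1.4 0 -0 0.016; 0 -24.7 -4 -1.5 0.001 -0 0.015; 0 -25.2 -3.8 -1.5 -0 -0 0.016; 0 -25.2 -3.3 -1.5 0 -0 0.016; 0 -24.9 -2.9 -1.5 0 -0 0.016; 0 -24.3 -2.4 -1.4 0 -0 0.015; 0 -23.2 -1.9 -1.3 0.001 -0 0.015
0 -21.8 -1.6 -1.3 -0 -0 0.014; 0 -20.1 -1.1 -1.2 0 -0 0.012; 0 -18 -0.8 -1.1 0 -0 0.012; 0 -15.5 -0.4 -0.9 0 -0 0.01; 0 -12.7 -0.3 -0.7 0 -0 0.008; 0 -9.5 -0.1 -0.6 0.001 -0 0.006; 0 -6 -0.1 -0.3 -0 -0 0.003; 0 -2 0 -0.1 -0 -0 0.002
end [ 0.56288588 -0.19078178  0.13496624]
```

Call:
servo_tool(deltas="0 -2 -0.5 -0.1 0 0 0.001; 0 -5.8 -1.6 -0.4 0 0 0.004; 0 -9.2 -2.3 -0.5 0 0 0.006; 0 -12.3 -3.2 -0.8 0 0 0.008; 0 -15 -3.6 -0.9 0 0 0.01; 0 -17.5 -4.2 -1 0 0 0.011; 0 -19.7 -4.3 -1 0 0 0.013; 0 -21.4 -4.5 -1.3 0 0 0.014")

```text
time_s: 14.8
position: [0.5493, 0.1091, 0.1143]
tool_rot: [[-0.231, 0.973, -0.001], [0.973, 0.231, -0.0], [0.0, -0.001, -1.0]]
ft_force: [-0.1, 0.2, -2.6]
grip_width: 0.0226
gripper_force: 59.9
```

Call:
servo_tool(deltas="0 -23 -4.5 -1.4 0 0 0.014; 0 -24 -4.3 -1.4 0 0 0.016; 0 -24.7 -4 -1.5 0 0 0.015; 0 -25 -3.8 -1.5 0 0 0.016; 0 -25 -3.3 -1.5 0 0 0.016; 0 -25 -3 -1.5 0 0 0.016; 0 -24.3 -2.4 -1.4 0 0 0.015; 0 -23 -2 -1.3 0 0 0.015")

```text
time_s: 15.47
position: [0.5569, -0.0875, 0.1259]
tool_rot: [[-0.108, 0.994, -0.001], [0.994, 0.108, 0.0], [0.0, -0.001, -1.0]]
ft_force: [1.6, -0.4, -3.1]
grip_width: 0.023
gripper_force: 59.8
```

Call:
servo_tool(deltas="0 -22 -1.6 -1.3 0 0 0.014; 0 -20 -1 -1.2 0 0 0.012; 0 -18 -0.8 -1 0 0 0.012; 0 -15.5 -0.4 -0.9 0 0 0.01; 0 -12.7 -0.3 -0.7 0 0 0.008; 0 -9.5 0 -0.6 0 0 0.006; 0 -6 0 -0.3 0 0 0.003; 0 -2 0 0 0 0 0.002")

```text
time_s: 16.13
position: [0.5622, -0.1914, 0.1322]
tool_rot: [[-0.043, 0.999, -0.0], [0.999, 0.043, -0.0], [0.0, -0.0, -1.0]]
ft_force: [-0.3, 0.4, -3.5]
grip_width: 0.0231
gripper_force: 59.8
```

```bash
python3 -c "
from measb import *
meas(.08,.2)
plan((.5629,-.1908,.05),92.55,14,0)"
```

```text
[ 0.5622 -0.1914  0.1322] 92.47955101472928 16.1333 59.79727506637573 0.02312649942585936
12928 green z [0.1262 0.1272 0.1283]
slopes [-0.0014 -0.0232]
((562.6587524414062, -191.68765258789062), (86.06385040283203, 125.80101013183594), 2.6011874675750732)
[[ 516.8165 -130.8049]
 [ 522.5258 -256.4763]
 [ 608.501  -252.5704]
 [ 602.7917 -126.899 ]]
0 0 0 1.2 -0 -0 -0; 0 0 0 3.4 -0 -0 -0; 0 0 0.1 5.1 -0 -0 -0; 0 0 0 6.6 -0 -0 -0; 0 0.1 0.1 7.7 -0 -0 -0; 0 -0 0.1 8.4 -0 -0 -0; 0 0 0 8.7 -0 -0 -0.001; 0 0 0.1 8.8 -0 -0 0
0 0.1 0.1 8.4 -0 -0 0; 0 -0 0.1 7.6 -0 -0 0; 0 0 0 6.6 -0 -0 0; 0 0 0.1 5.2 -0 -0 -0; 0 0 -0 3.3 -0 -0 -0; 0 0 -0 1.2 -0 -0 -0
end [ 0.5629 -0.1908  0.05  ]
```

Call:
servo_tool(deltas="0 0 0 2 0 0 0; 0 0 0 5 0 0 0; 0 0 0.2 8 0 0 0; 0 0 0.2 11 0 0 0; 0 0.2 0.2 13 0 0 0; 0 0 0 13 0 0 0; 0 0 0 11 0 0 0; 0 0 0 8 0 0 0")

```text
time_s: 16.85
position: [0.5624, -0.1898, 0.0596]
tool_rot: [[-0.044, 0.999, -0.002], [0.999, 0.044, 0.001], [0.001, -0.002, -1.0]]
ft_force: [-0.1, 0.0, -3.1]
grip_width: 0.0227
gripper_force: 59.8
```

Call:
servo_tool(deltas="0 0 0 6 0 0 0; 0 0 0 4 0 0 0; 0 0 0 3 0 0 0; 0 0 0 2 0 0 0; 0 0 0 1 0 0 0; 0 0 0 0 0 0 0")

```text
time_s: 17.35
position: [0.5629, -0.1905, 0.0454]
tool_rot: [[-0.044, 0.999, 0.0], [0.999, 0.044, -0.0], [-0.0, 0.0, -1.0]]
ft_force: [-0.0, -0.1, -3.6]
grip_width: 0.0229
gripper_force: 59.8
```

Call:
servo_tool(deltas="0 0 0 1 0 0 0; 0 0 0 1 0 0 0; 0 0 0 1 0 0 0; 0 0 0 0.7 0 0 0; 0 0 0 0 0 0 0")

```text
time_s: 17.77
position: [0.5628, -0.1904, 0.0415]
tool_rot: [[-0.044, 0.999, -0.0], [0.999, 0.044, 0.0], [0.0, -0.0, -1.0]]
ft_force: [0.1, 1.4, -2.4]
grip_width: 0.0229
gripper_force: 59.8
```

Call:
servo_tool(deltas="0 0 0 0.6 0 0 0; 0 0 0 0.6 0 0 0; 0 0 0 0.6 0 0 0; 0 0 0 0 0 0 0")

```text
time_s: 18.1
position: [0.5629, -0.1904, 0.0404]
tool_rot: [[-0.044, 0.999, 0.0], [0.999, 0.044, -0.0], [-0.0, 0.0, -1.0]]
ft_force: [-1.5, 0.8, 2.3]
grip_width: 0.0229
gripper_force: 60.6
```

Touchdown. Sliding towards the corner.

Call:
servo_tool(deltas="0 1 1 0 0 0 0; 0 1 1 0 0 0 0; 0 1 1 0 0 0 0; 0 1 1 0 0 0 0; 0 1 1 0 0 0 0; 0 1 1 0 0 0 0; 0 0 0 0 0 0 0")

```text
time_s: 18.68
position: [0.5691, -0.1844, 0.0404]
tool_rot: [[-0.044, 0.999, 0.001], [0.999, 0.044, -0.001], [-0.001, 0.001, -1.0]]
ft_force: [-1.5, -2.2, 6.1]
grip_width: 0.0229
gripper_force: 60.9
```

Call:
servo_tool(deltas="0 0 0.7 0 0 0 0; 0 0 0.7 0 0 0 0; 0 0 0.7 0 0 0 0; 0 0 0 0 0 0 0")

```text
time_s: 19.02
position: [0.5698, -0.1843, 0.0404]
tool_rot: [[-0.044, 0.999, -0.002], [0.999, 0.044, -0.0], [-0.0, -0.002, -1.0]]
ft_force: [-9.3, -2.9, 9.5]
grip_width: 0.0226
gripper_force: 61.6
```

Call:
servo_tool(deltas="0 0.7 0 0 0 0 0; 0 0.7 0 0 0 0 0; 0 0.7 0 0 0 0 0; 0 0 0 0 0 0 0")

```text
time_s: 19.35
position: [0.5698, -0.1836, 0.0404]
tool_rot: [[-0.044, 0.999, -0.002], [0.999, 0.044, -0.003], [-0.003, -0.002, -1.0]]
ft_force: [-10.1, -9.6, 7.9]
grip_width: 0.0228
gripper_force: 61.2
```

Call:
servo_tool(deltas="0 0.5 0.5 0 0 0 0; 0 0.5 0.5 0 0 0 0; 0 0 0 0 0 0 0; 0 0 0 0 0 0 0")

```text
time_s: 19.68
position: [0.5698, -0.1835, 0.0405]
tool_rot: [[-0.044, 0.999, -0.004], [0.999, 0.044, -0.004], [-0.004, -0.004, -1.0]]
ft_force: [-14.7, -15.1, 10.2]
grip_width: 0.0231
gripper_force: 61.6
```

```bash
python3 -c "
from measb import *
meas(.03,.06,'w5.png');print(env.observe()['ft_force'],env.observe()['wrist_torque'])
"
```

```text
[ 0.5698 -0.1835  0.0405] 92.5300140138044 19.6833 61.64550009649247 0.023133525000183952
12809 green z [0.0345 0.0355 0.0365]
slopes [-0.0023 -0.0032]
((569.838623046875, -183.90628051757812), (86.73168182373047, 126.15434265136719), 2.660632848739624)
[[ 523.5915 -122.9102]
 [ 529.4476 -248.9285]
 [ 616.0858 -244.9024]
 [ 610.2297 -118.8841]]
[-15.1975 -13.3995   8.744 ] [-1.9573  2.2669  0.1778]
```

View pics/w5.png

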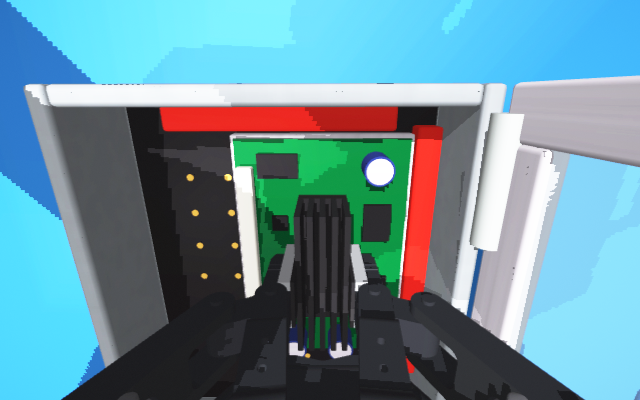

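Wrist view: the board is flat on the bed, its edges flush with the red bars at (413,135) and strip on the opening side. Releasing.

Call:
servo_tool(deltas="0.35 0 0 0 0 0 0; 0.45 0 0 0 0 0 0; 0.45 0 0 0 0 0 0; 0.45 0 0 0 0 0 0; 0.45 0 0 -5 0 0 0; 0.45 0 0 -12 0 0 0; 0.45 0 0 -18 0 0 0; 0.45 0 0 -25 0 0 0")

```text
time_s: 20.4
position: [0.571, -0.1803, 0.0994]
tool_rot: [[-0.044, 0.999, -0.003], [0.999, 0.044, 0.002], [0.002, -0.003, -1.0]]
ft_force: [-0.5, 0.3, 0.6]
grip_width: 0.0385
gripper_force: 0.0
```

Call:
servo_tool(deltas="0.45 0 -2 -30 0 0 0; 0.45 0 -6 -30 0 0 0; 0.45 -5 -10 -30 0 0 0; 0.45 -8 -12 -30 0 0 0; 0.45 -8 -12 -20 0 0 0; 0.45 -5 -8 -10 0 0 0; 0.45 0 0 0 0 0 0; 0.45 0 0 0 0 0 0")

```text
time_s: 21.07
position: [0.5226, -0.2089, 0.2492]
tool_rot: [[-0.043, 0.999, -0.0], [0.999, 0.043, 0.001], [0.001, -0.0, -1.0]]
ft_force: [-0.8, 0.0, -1.5]
grip_width: 0.0385
gripper_force: 0.0
```

```bash
python3 - <<'E'
from measb import *
p,X,q=meas(.03,.06,'w6.png')
R=Rdown(0)[:2,:2];t=np.radians(2.55)
M=np.array([[np.cos(t),np.sin(t)],[-np.sin(t),np.cos(t)]])
h=cv2.cvtColor(p["img"],cv2.COLOR_RGB2HSV)
near=np.linalg.norm(X[...,:2]-[.5705,-.1824],axis=-1)<.14
L=(X[...,:2]*1000-[551.4,-203.3])@M.T
red=(cv2.inRange(h,(0,120,60),(4,255,255))|cv2.inRange(h,(174,120,60),(180,255,255)))>0
red&=near&(X[...,2]>.034)&(X[...,2]<.04)
a=L[red&(L[...,0]>63)&(L[...,1]<70)];b=L[red&(L[...,1]>80)&(L[...,0]<50)]
print("hinge face x",np.percentile(a[:,0],[1,50]),"y face",np.percentile(b[:,1],[1,50]))
pl=near&(X[...,2]>.033)&(X[...,2]<.0385)&~red&(L[...,0]>-40)&(L[...,0]<66)&(L[...,1]<86)&(L[...,1]>-60)
l=L[pl];print("plate x",np.percentile(l[:,0],[.5,99.5]),"y",np.percentile(l[:,1],[.5,99.5]))
for c in(-30,0,20,40,60):
    s=l[abs(l[:,1]-c)<4];print("y",c,"max x",np.percentile(s[:,0],99))
for c in(-10,10,30,50):
    s=l[abs(l[:,0]-c)<4];print("x",c,"max y",np.percentile(s[:,1],99))
s=env.get_image("scene")
for n in("lid_bar","stop_corner","board_corner"): print(n,env.spot_point(n,s)[:1])
E
```

```text
[ 0.5226 -0.2089  0.2492] 92.48788345721016 21.0667 0.0 0.03849119406010437
4547 green z [0.034  0.0354 0.0368]
slopes [-0.      0.0004]
((570.4095458984375, -184.27610778808594), (85.6814956665039, 127.02290344238281), 2.791490077972412)
[[ 524.5266 -122.9264]
 [ 530.7127 -249.7986]
 [ 616.2925 -245.6258]
 [ 610.1064 -118.7536]]
hinge face x [64.7177 70.4029] y face [85.5797 91.6527]
plate x [-24.196   64.5196] y [-44.875   83.5522]
y -30 max x 63.96007836994032
y 0 max x 63.862908984532545
y 20 max x 63.549562305993334
y 40 max x 63.93936501965075
y 60 max x 62.886026498488846
x -10 max y 81.48646750660872
x 10 max y 82.70033812238414
x 30 max y 83.5559519219452
x 50 max y 82.51494713703734
lid_bar [{'uv': [226.8, 212.4], 'conf': 0.84}]
stop_corner [{'uv': [271.5, 237.4], 'conf': 0.58}]
board_corner [{'uv': [302.5, 200.0], 'conf': 0.94}]
```

View pics/w6.png

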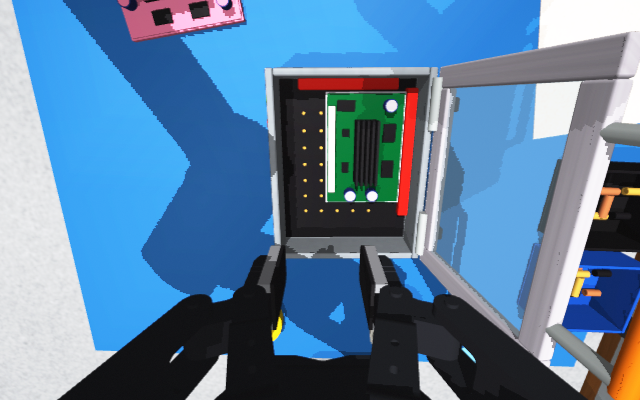

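Wrist view: the board is in the corner at (365,148) and the lid is open. The gap to the hinge bar is under 1 mm, but about 1–2 mm may remain at the +y bar (rows 90–93). I will regrip without down-load and push each axis separately.

```bash
python3 -c "
from h import *
plan((.5700,-.1845,.11),92.55,8,0.45)"
```

```text
0.45 0.9 2.1 5.9 -0 -0 0; 0.45 2.5 5.5 15.7 -0 -0 0; 0.45 3.5 7.7 22.2 -0.001 -0 0; 0.45 4 8.9 25.4 0 -0.001 0; 0.45 4 8.8 25.5 -0 -0 0; 0.45 3.5 7.8 22.1 -0.001 -0 0; 0.45 2.5 5.4 15.7 0 -0 0; 0.45 0.9 2.1 6 0 -0 0
end [ 0.570027  -0.1845268  0.1099885]
```

Call:
servo_tool(deltas="0.45 1 2 6 0 0 0; 0.45 2.5 5.5 15.7 0 0 0; 0.45 3.5 7.7 22 0 0 0; 0.45 4 9 25.4 0 0 0; 0.45 4 8.8 25.5 0 0 0; 0.45 3.5 7.8 22 0 0 0; 0.45 2.5 5.4 15.7 0 0 0; 0.45 0.9 2 6 0 0 0")

```text
time_s: 21.98
position: [0.5695, -0.1838, 0.1081]
tool_rot: [[-0.045, 0.999, -0.004], [0.999, 0.045, 0.003], [0.003, -0.004, -1.0]]
ft_force: [-1.1, 0.3, -0.4]
grip_width: 0.0381
gripper_force: 0.0
```

Call:
servo_tool(deltas="0.45 0 0 6 0 0 0; 0.45 0 0 12 0 0 0; 0.45 0 0 15 0 0 0; 0.45 0 0 14 0 0 0; 0.45 0 0 10 0 0 0; 0.45 0 0 6 0 0 0; 0.45 0 0 3 0 0 0; 0.45 0 0 0 0 0 0")

```text
time_s: 22.65
position: [0.5699, -0.1852, 0.0455]
tool_rot: [[-0.044, 0.999, -0.0], [0.999, 0.044, -0.0], [-0.0, -0.0, -1.0]]
ft_force: [-0.7, 0.2, -0.3]
grip_width: 0.0386
gripper_force: 0.0
```

Call:
servo_tool(deltas="0.45 0 0 2 0 0 0; 0.45 0 0 2 0 0 0; 0.2 0 0 0 0 0 0; 0 0 0 0 0 0 0; 0 0 0 0 0 0 0; 0 0 0 0 0 0 0; 0 0 0 0 0 0 0; 0 0 0 0 0 0 0", newtons=40)

```text
time_s: 23.32
position: [0.5697, -0.1851, 0.0418]
tool_rot: [[-0.044, 0.999, -0.0], [0.999, 0.044, -0.0], [-0.0, -0.0, -1.0]]
ft_force: [-4.5, -0.4, 6.0]
grip_width: 0.0236
gripper_force: 41.9
```

Call:
servo_tool(deltas="0 0.7 -0.2 0 0 0 0; 0 0.7 0 0 0 0 0; 0 0.7 0 0 0 0 0; 0 0 0 0 0 0 0; 0 0 0 0 0 0 0")

```text
time_s: 23.73
position: [0.5697, -0.184, 0.0418]
tool_rot: [[-0.044, 0.999, 0.0], [0.999, 0.044, -0.002], [-0.002, 0.0, -1.0]]
ft_force: [-3.9, -4.5, 4.4]
grip_width: 0.0233
gripper_force: 41.7
```

Call:
servo_tool(deltas="0 0 -0.5 -0.6 0 0 0; 0 0 -0.3 0 0 0 0; 0 0.5 0 0 0 0 0; 0 0.5 0 0 0 0 0; 0 0 0 0 0 0 0")

```text
time_s: 24.15
position: [0.5695, -0.1833, 0.0422]
tool_rot: [[-0.044, 0.999, 0.002], [0.999, 0.044, -0.003], [-0.003, 0.002, -1.0]]
ft_force: [0.8, -7.5, -2.3]
grip_width: 0.0231
gripper_force: 40.9
```

Call:
servo_tool(deltas="0 0.5 0 0 0 0 0; 0 0.5 0 0 0 0 0; 0 0.5 0 0 0 0 0; 0 0 0 0 0 0 0")

```text
time_s: 24.48
position: [0.5696, -0.1833, 0.0425]
tool_rot: [[-0.044, 0.999, 0.002], [0.999, 0.044, -0.005], [-0.005, 0.002, -1.0]]
ft_force: [0.9, -13.1, -1.6]
grip_width: 0.0231
gripper_force: 40.9
```

With no down-load or x-load, 13 N produces no motion, so y is truly on its stop. Now x.

Call:
servo_tool(deltas="0 -0.8 0.5 0 0 0 0; 0 -0.4 0.6 0 0 0 0; 0 0 0.6 0 0 0 0; 0 0 0.6 0 0 0 0; 0 0 0 0 0 0 0")

```text
time_s: 24.9
position: [0.5698, -0.1834, 0.0421]
tool_rot: [[-0.044, 0.999, -0.003], [0.999, 0.044, -0.003], [-0.002, -0.003, -1.0]]
ft_force: [-9.4, -11.5, 2.7]
grip_width: 0.0231
gripper_force: 41.5
```

Call:
servo_tool(deltas="0 0 0.6 0 0 0 0; 0 0 0.5 0.3 0 0 0; 0 0 0 0.3 0 0 0; 0 0 0 0 0 0 0")

```text
time_s: 25.23
position: [0.5698, -0.1834, 0.0419]
tool_rot: [[-0.044, 0.999, -0.005], [0.999, 0.044, -0.003], [-0.002, -0.005, -1.0]]
ft_force: [-16.2, -11.8, 9.2]
grip_width: 0.0229
gripper_force: 42.4
```

Hard on both stops. Release, retreat and look.

Call:
servo_tool(deltas="0.35 0 0 0 0 0 0; 0.45 0 0 0 0 0 0; 0.45 0 0 0 0 0 0; 0.45 0 0 0 0 0 0; 0.45 0 0 -5 0 0 0; 0.45 0 0 -12 0 0 0; 0.45 0 0 -18 0 0 0; 0.45 0 0 -25 0 0 0")

```text
time_s: 25.9
position: [0.5716, -0.181, 0.1011]
tool_rot: [[-0.044, 0.999, -0.003], [0.999, 0.044, 0.002], [0.002, -0.003, -1.0]]
ft_force: [0.8, -0.7, -0.8]
grip_width: 0.0386
gripper_force: 0.0
```

Call:
servo_tool(deltas="0.45 0 -2 -30 0 0 0; 0.45 0 -6 -30 0 0 0; 0.45 2 -10 -20 0 0 0; 0.45 2 -12 -10 0 0 0; 0.45 0 -10 0 0 0 0; 0.45 0 -5 0 0 0 0; 0.45 0 0 0 0 0 0; 0.45 0 0 0 0 0 0")

```text
time_s: 26.57
position: [0.5272, -0.1795, 0.1914]
tool_rot: [[-0.044, 0.999, -0.0], [0.999, 0.044, 0.0], [0.0, -0.0, -1.0]]
ft_force: [-1.1, -0.7, 0.4]
grip_width: 0.0387
gripper_force: 0.0
```

```bash
python3 - <<'E'
from measb import *
p,X,q=meas(.03,.06)
r=env.spot_in("board",p)[:3];print(r)
c=proj(p,np.array([.592,-.15,.035])).astype(int);print(c)
x0,y0=max(c[0]-80,0),max(c[1]-55,0);save(p,"w7.png",(x0,y0,x0+150,y0+110),5)
print(x0,y0)
s=env.get_image("scene")
for n in("lid_bar","screwdriver","tape_roll","parts_cup"): print(n,env.spot_point(n,s)[:1])
E
```

```text
[ 0.5272 -0.1795  0.1914] 92.51205389053902 26.5667 0.0 0.03869463446640601
5708 green z [0.0343 0.0354 0.0367]
slopes [ 0.0007 -0.    ]
((570.2882690429688, -182.43533325195312), (85.56780242919922, 126.08168029785156), 2.525219202041626)
[[ 524.7684 -121.3407]
 [ 530.3234 -247.3   ]
 [ 615.8082 -243.5299]
 [ 610.2531 -117.5707]]
[{'bbox': [153.4, 33.7, 157.8, 67.4], 'conf': 0.91}, {'bbox': [366.4, 183.6, 92.7, 122.6], 'conf': 0.61}]
[388 155]
308 100
lid_bar [{'uv': [226.5, 206.8], 'conf': 0.68}]
screwdriver [{'uv': [311.2, 236.1], 'conf': 0.77}]
tape_roll [{'uv': [190.1, 183.0], 'conf': 0.52}]
parts_cup [{'uv': [178.8, 232.5], 'conf': 0.85}]
```

View pics/w7.png

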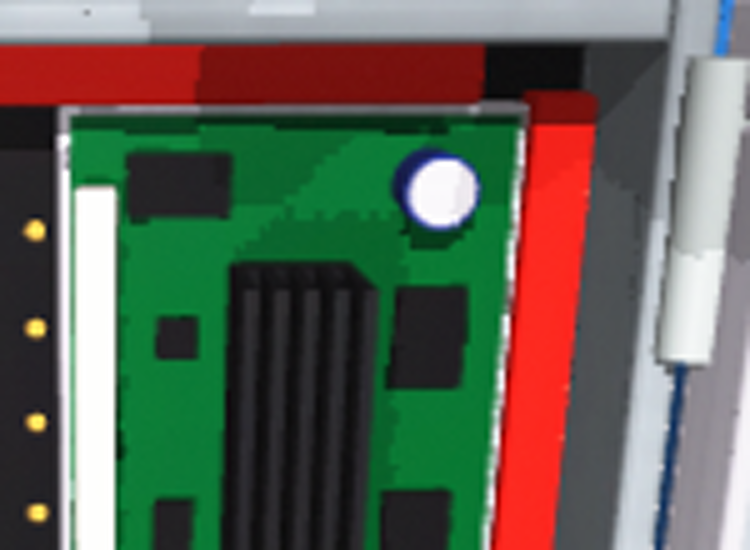

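The crop shows the board edges flush against both red bars with no gap. Measured centre is (0.5703, -0.1824), goal (0.5705, -0.1824), yaw 2.5°. The lid is open and the gripper is clear.

```bash
python3 -c "
from rig import env
print(env.close_job())"
```

```text
the job is handed in; nothing more can be done
None
```

The job is handed in: the lid rests open on its stop, and the green board lies flat and released against both red stop bars with its white strip on the opening side. The arm touched nothing else on the bench, and the last move ended at 26.6 s of the 67 s allowed.

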